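Set the focus knob to the index mark

ROBOT

A 6-joint arm with a two-finger parallel gripper is mounted at the origin on the work surface; the furniture and walls round the work are solid. World frame = base frame: x ahead of the robot, y to its left, z up, the work surface at z = 0. Lengths are in m, angles in rad, forces in N, time in s.
With the tool pointing down it reaches from about 0.375 to 0.9 m from the base axis. Payload 3.1 kg.
Tool frame: the origin (TCP) lies at the centre of the arm's flange, where the gripper is bolted on; the fingertips stand 182 mm ahead of it and the grasp point (between the pads) lies 164 mm ahead of it; z points along the fingers, y is the line along which they close (so a half turn about z gives the same grasp; the last joint's range is limited). The gripper opens to 87 mm and grips with 3 to 60 N. Pads are 19 mm wide; open, the fingers measure 117 mm over their backs; the gripper's body (75 mm by 190 mm) begins 51 mm behind the grasp point.
Start: joints at [1.117, 0.527, 1.433, -0, 1.181, -0.178], TCP at [0.17, 0.601, 0.405] pointing down, gripper open.
Joint ranges: [-3.08, 3.08], [-0.75, 2.2], [0.22, 2.44], [-1.43, 4.57], [0, 2.65], [-2.85, 2.85]. Speed limits (rad/s): [2.79, 2.79, 3.14, 3.14, 3.14, 3.14].

INTERFACE

Orientations are given as a unit quaternion [x, y, z, w].
In Python, from rig import * gives the robot as it stands.
- The arm moves only by the tool move_arm, never from a script. Its argument "commands" is a list that holds one entry, the list of rows, each a list of 6 numbers: the shift along the tool's x, y, z in units of 40 mm (1.0 is 40 mm), then the turn, a rotation vector about the tool's x, y, z in rad. A call has 1 to 12 rows; each row is the pose to reach, as a shift and turn from the pose commanded when the call began, along the tool's axes at that moment; what a row does not reach only later rows make up. A row lasts 1/8 s, in which the tool goes at most 62.5 mm and 10.7 degrees, less where a joint would pass 70% of its speed; a pose out of reach is approached as far as the arm can. A call with a gripper value outside its range is refused whole. "claw" is the closure, from -1 (fully open) to 1 (shut), so that 0 is half open, set as the call begins (left out, the last holds). The fingers move at their own pace and stop on an object; "squeeze" is the grip in N (left out, the last holds). Time passes only in rows, so rows that repeat a pose let the fingers close. It gives the time, the measured TCP pose, the force, the opening and the grip force at its end, in the units of the state.
- get_obs(): the state, without advancing time (a new reading comes with each control period).
- camera(name): name is "scene" or "top"; returns a dict with "pixels" (480x640x3 uint8, blue, green, red), "range_z" (480x640 float32, m along the optical axis (not along the pixel's ray), 0 where there is no reading), "camera_matrix" (3x3 intrinsics, pixels), "extrinsics" (4x4, takes a point from world to camera coordinates). Camera axes: x right, y up, looking along -z (the intrinsics and any distortion apply to the point x, -y, -z); pixel columns grow to the right and rows downward; lengths in m; the calibration is good to about 2 mm. A picture is of the moment at which its call begins.
- hand_in(): hands the job in; it is judged then, once.
The state is a dict: "time": time; "q": joint angles; "joint_velocities": joint speeds; "joint_torque": joint torques, N m; "position": TCP position; "tool_rot": TCP orientation; "ft_force": force on the tool from outside, world axes, zero at the start; "moment": the same for the moment, N m; "grip_width": finger opening in m; "grip_force": force on a finger pad.
Only numpy, scipy, OpenCV 4.12 (cv2) and the standard library are available. Lean on these libraries where they do the work, as an engineer would, in place of code of your own. Each camera call takes 0.05 s, during which the arm holds its last target. There are 200 camera calls.

TASK

On the small white focus unit, turn the black pointer knob on the sloping panel until its pointed nose stands right at the raised mark on the metal ring around it, then let go and leave it there. Do not turn the ring, and leave the filter cube and the two bottles standing near the unit where they are.

Things in the scene. Friction and masses are not known exactly. Their poses are not given: they have to be found in the camera images.
- focus_unit: White wedge-shaped box, 150 x 150 x 106 mm high, fixed. Origin: centre of its underside; x from its low front (robot's side) to its high back, z up. The panel slopes at 35 degrees. The dial's axis meets the panel at (-22.5, 0, 65.3) mm and leans 35 degrees from vertical to the front: direction (-0.574, 0, 0.819) in this frame. Knob and index ring both sit on this axis.
- knob_grip (a point): Point on the dial's axis in the grip bar, 29 mm out from the panel; z out of the panel, x along the bar to the nose. Black knob: skirt 49 mm across, 9 mm high; on it a bar 46 long x 12 thick, 7 to 37 mm out from the panel. Grip the bar across its 12 mm, the fingers along the axis, tips 11 mm or more out from the panel (so they clear ring and mark).
- focus_knob (a joint): Knob angle, rad: 0 with the nose straight up the slope (to the unit's back), growing counter-clockwise seen from in front of the panel. Turns from -2.6 to 2.6 with light steady friction (0.06 N m), stays where it is left; no click at the mark.
- index_ring (a joint): Ring angle, rad, same zero and direction: the nose is at the mark when both angles are equal. At the start the mark lies 0.6 to 2.5 rad counter-clockwise of the nose. The ring is stiff (1 N m) and must not be turned: aluminium, 92 mm across, 4 mm high, round the knob's skirt.
- pointer_tip (a point): Tip of the knob's tapered nose, 30.5 mm from the axis, 8 mm out from the panel; a thin white line on the bar runs to it. Axes as knob_grip.
- index_mark (a point): Inner end of the raised mark, 32.8 mm from the axis, at the mark's top, 8 mm out from the panel. The mark is the one dark steel block across the ring, 13 long x 7 wide. Its x axis points radially outward along the mark, z out of the panel.
- filter_cube: Bystander: black cube with a round window, 41x38x38 mm, loose on the desk to the left of the unit. Origin: centre of its underside.
- oil_bottle: Bystander: small brown bottle with a black cap, 30 mm across, 62 mm high, loose, to the right of the unit. Origin: centre of its underside.
- white_pot: Bystander: small white bottle, 44 mm across, 74 mm high, loose, behind the unit. Origin: centre of its underside.
Not all that is in view belongs to the job. Of the things that look like the focus_unit, the largest one is meant.

How it is judged:
By the outcome, as a careful person would: the job done as asked, in the order asked, and still so for the second after the job is handed in, with the robot touching nothing.
It also fails if it takes over 48 s, if anything falls off the work surface, if the arm or the gripper's body presses on something with over 40 N, if the wrist force passes 120 N, or if a joint passes its speed limit or range.

## Working session

There is one attempt and no reset: what is moved stays moved. The work goes in short steps, Python scripts to look and compute and a tool call to move; the robot and the scene stay as the last step left them, time stands still between calls to the robot, and variables do not carry over. Pictures are saved under pics/ and viewed, at most 10 in all, crops included, and the job is handed in when it is done.

Besides the shell and the picture viewer there is one more tool, called after "Call:" as name(argument=value, ...) on one line, values as JSON. move_arm: Moves the arm, as the interface text tells. Its arguments: {"type":"object","properties":{"commands":{"type":"array","items":{"type":"array","items":{"type":"array","items":{"type":"number"}}}},"claw":{"type":"number"},"squeeze":{"type":"number"}},"required":["commands"]}

```bash
mkdir -p pics; python3 - <<'E'
from rig import *
import cv2,numpy as np
for n in("scene","top"):
    c=camera(n); cv2.imwrite(f"pics/{n}0.png",c["pixels"]); np.savez(f"{n}0.npz",**c)
    E=c["extrinsics"]; print(n,c["camera_matrix"],np.round(-E[:3,:3].T@E[:3,3],3),c.keys())
print(get_obs())
E
```

```text
scene [[578.09865582   0.         321.52699883]
 [  0.         578.09865582 240.60646961]
 [  0.           0.           1.        ]] [ 0.18  -0.809  0.846] dict_keys(['pixels', 'range_z', 'camera_matrix', 'extrinsics'])
top [[466.84195234   0.         323.17204045]
 [  0.         466.84195234 240.25247156]
 [  0.           0.           1.        ]] [ 0.424 -0.042  1.   ] dict_keys(['pixels', 'range_z', 'camera_matrix', 'extrinsics'])
{'time': 0.1, 'q': array([ 1.11651705e+00,  5.28380550e-01,  1.43376817e+00, -4.32579365e-05,
        1.18141834e+00, -1.78503414e-01]), 'joint_velocities': array([ 0.00141949, -0.00247598, -0.00313613, -0.00277361, -0.00059893,
       -0.00019989]), 'joint_torque': array([-4.84906741e-04, -4.40986490e+01, -1.77150983e+01,  6.34619105e-02,
        5.34413068e-02, -3.53648375e-05]), 'position': array([0.17002426, 0.60110791, 0.40386654]), 'tool_rot': array([ 1.37443179e-01,  9.90509161e-01, -9.44422263e-04, -2.88147185e-04]), 'ft_force': array([-0.09119292,  0.65299973,  0.37490291]), 'moment': array([0.02203727, 0.0422236 , 0.0319187 ]), 'grip_force': 0.0, 'grip_width': 0.08687869341748676}
```

View pics/scene0.png

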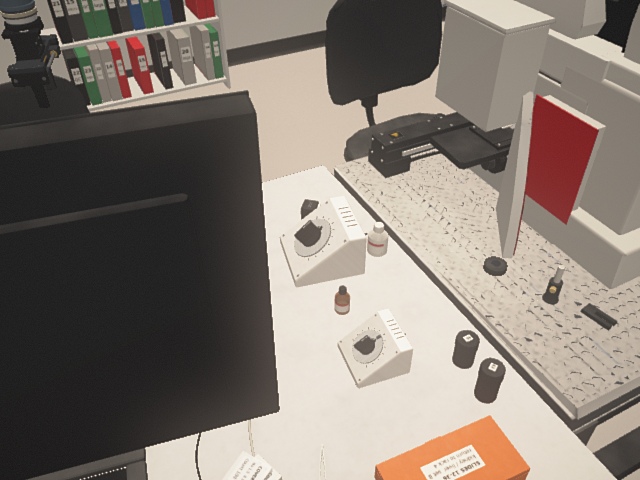

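View pics/top0.png

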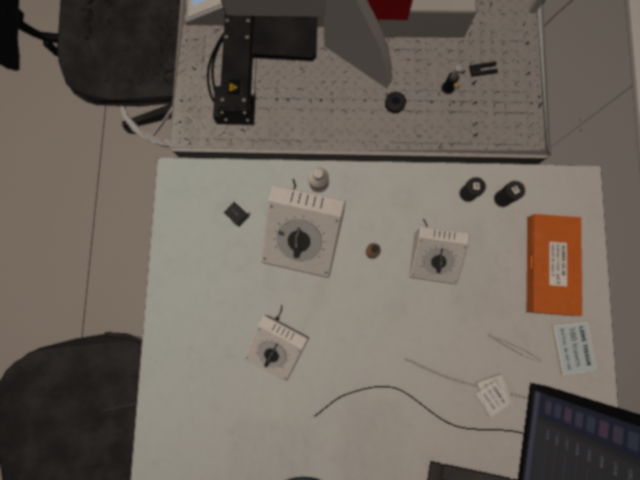

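Three units fit the look. In the top view they are at (303,232), (438,255) and (277,348). The one at (303,232) is the largest, with the cube to its left, the brown bottle to its right and the white bottle behind it. I'll confirm that in a crop and fit its panel.

```bash
cat > h.py <<'E'
import cv2,numpy as np
from scipy.spatial.transform import Rotation as R
F=np.diag([1,-1,-1])
def unproj(c,u,v,z=None):
    K=c["camera_matrix"];E=c["extrinsics"];u=np.asarray(u,float);v=np.asarray(v,float)
    if z is None: z=c["range_z"][v.astype(int),u.astype(int)]
    p=np.stack([(u-K[0,2])/K[0,0]*z,(v-K[1,2])/K[1,1]*z,z*np.ones_like(u)],-1)@F
    return (p-E[:3,3])@E[:3,:3]
def proj(c,P):
    E=c["extrinsics"];q=(np.atleast_2d(P)@E[:3,:3].T+E[:3,3])@F
    q=q@c["camera_matrix"].T; return q[:,:2]/q[:,2:]
E
python3 - <<'E'
from h import *
t=np.load("top0.npz");s=np.load("scene0.npz")
a=cv2.resize(t["pixels"][180:280,258:350],None,fx=6,fy=6,interpolation=cv2.INTER_CUBIC)
b=cv2.resize(s["pixels"][190:290,275:375],None,fx=6,fy=6,interpolation=cv2.INTER_CUBIC)
cv2.imwrite("pics/a.png",a);cv2.imwrite("pics/b.png",b)
for c,(u0,u1,v0,v1) in((t,(262,346,186,278)),(s,(280,368,195,285))):
    v,u=np.mgrid[v0:v1,u0:u1];u=u.ravel();v=v.ravel()
    P=unproj(c,u,v);P=P[c["range_z"][v,u]>0]
    print(P.min(0),P.max(0))
    # plane ransac with slope 35deg
    rng=np.random.default_rng(0);best=None
    for _ in range(3000):
        q=P[rng.choice(len(P),3,False)];n=np.cross(q[1]-q[0],q[2]-q[0]);l=np.linalg.norm(n)
        if l<1e-6: continue
        n/=l;n*=np.sign(n[2])
        if abs(n[2]-.819)>.05: continue
        k=abs((P-q[0])@n)<.0025
        if best is None or k.sum()>best.sum(): best=k
    q=P[best];m=q.mean(0);n=np.linalg.svd(q-m,full_matrices=False)[2][2];n*=np.sign(n[2])
    print("n",n,"yaw",np.degrees(np.arctan2(-n[1],-n[0])),len(q),m, "d",m@n)
E
```

```text
[ 0.4996953  -0.07405789 -0.00651862] [0.70485029 0.11285327 0.11180166]
n [-0.55929657  0.11418881  0.82106532] yaw -11.539208903983877 3069 [0.57767359 0.01985313 0.06995555] d -0.263385781259862
[ 0.48003152 -0.09367989 -0.02517349] [0.79405885 0.27553788 0.1126482 ]
n [-0.55823879  0.11350768  0.82187923] yaw -11.493368337098369 2014 [0.57457903 0.01039728 0.06892251] d -0.26292614930674285
```

View pics/a.png

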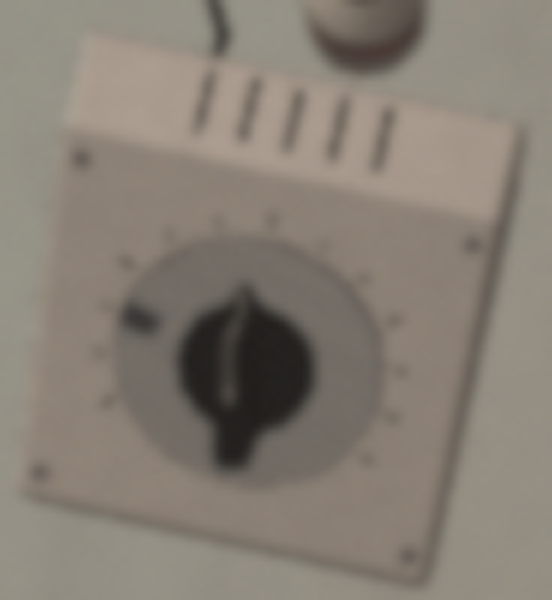

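View pics/b.png

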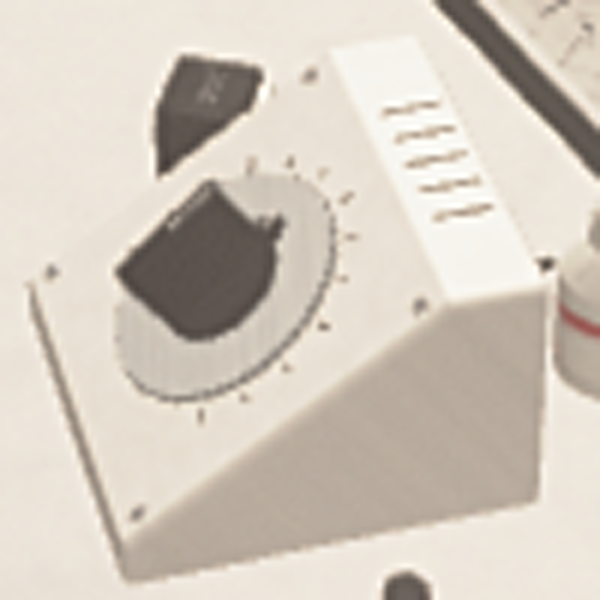

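```bash
cat >> h.py <<'E'
def plane_hit(c,uv,T,h):
    "point on plane h above panel, in dial frame T (4x4)"
    uv=np.atleast_2d(uv);E=c["extrinsics"];o=-E[:3,:3].T@E[:3,3]
    d=unproj(c,uv[:,0],uv[:,1],1.0)-o
    oi=(o-T[:3,3])@T[:3,:3];di=d@T[:3,:3]
    return oi+di*((h-oi[2])/di[:,2])[:,None]
def dial(x,y,yaw):
    Rz=R.from_euler('z',yaw).as_matrix();c,s=np.cos(np.radians(35)),np.sin(np.radians(35))
    T=np.eye(4);T[:3,:3]=Rz@np.array([[c,0,-s],[0,1,0],[s,0,c]]);T[:3,3]=Rz@[-.0225,0,.0653]+[x,y,0];return T
E
python3 - <<'E'
from h import *
from scipy.optimize import least_squares
t=np.load("top0.npz");s=np.load("scene0.npz")
cv=lambda a,o:(np.array(a,float)+.5)/6-.5+o
M=np.array([[-75,75,28.5],[-75,-75,28.5],[35.6,75,106],[35.6,-75,106],[75,75,106],[75,-75,106],[-22.5-2.3,0,65.3+3.3]])/1000
ta=cv([[22,490],[425,580],[67,130],[490,220],[85,30],[525,122],[250,362]],[258,180])
sa=cv([[30,285],[125,545],[330,52],[450,300],[415,38],[545,287]],[275,190])
def res(p,use):
    W=R.from_euler('z',p[2]).apply(M)+[p[0],p[1],0];r=[]
    if 't' in use:r.append((proj(t,W)-ta))
    if 's' in use:r.append((proj(s,W[:6])-sa))
    return np.concatenate(r).ravel()
for use in('t','s','ts'):
    f=least_squares(res,[.6,.02,-.2],args=(use,),loss='soft_l1');print(use,f.x,np.degrees(f.x[2]),np.round(f.fun,1))
T=dial(*f.x);np.save("T.npy",T);print(T)
for nm,uv,h in(("nose",(243,287),.008),("markin",(158,323),.008),("markc",(141,320),.008),("line",[(228,402),(240,300)],.037),("tail",(231,467),.037),("ring",[(115,362),(385,362),(250,235),(250,490)],.004)):
    q=plane_hit(t,cv(uv,[258,180]),T,h);print(nm,np.round(q*1000,1),np.arctan2(q[:,1],q[:,0]))
q=plane_hit(s,cv([(278,226)],[275,190]),T,.008);print("scene nose",q*1000,np.arctan2(q[:,1],q[:,0]))
q=plane_hit(s,cv([(210,182),(118,270)],[275,190]),T,.037);print("scene bar end left corners",q*1000)
E
```

```text
t [ 0.59074382  0.01807516 -0.19120279] -10.95511288278685 [-1.5 -0.3  1.3 -0.2 -1.7  0.6  2.4  1.2 -0.1 -1.7  0.7 -1.6 -0.6  2.4]
s [ 0.59019314  0.01593554 -0.1911837 ] -10.954019399229722 [-0.5 -2.2  0.2  0.5 -2.3 -0.4 -0.7  1.9  1.  -1.2  2.5  0.3]
ts [ 0.59063831  0.01739659 -0.19062817] -10.922189773245814 [-1.2 -0.3  1.6 -0.2 -1.4  0.6  2.7  1.3  0.2 -1.7  1.  -1.6 -0.3  2.4
 -0.6 -2.6  0.2  0.  -2.5 -0.8 -0.8  1.3  0.8 -1.6  2.3 -0.2]
[[ 0.80431344  0.18947573 -0.56318633  0.56854589]
 [-0.15520943  0.98188541  0.10867881  0.02165979]
 [ 0.57357644  0.          0.81915204  0.0653    ]
 [ 0.          0.          0.          1.        ]]
nose [[34.1  6.1  8. ]] [0.17787223]
markin [[14.6 32.4  8. ]] [1.14606276]
markc [[14.4 38.2  8. ]] [1.20961282]
line [[ 6.3  1.7 37. ]
 [43.2  3.1 37. ]] [0.26485867 0.07106246]
tail [[-17.1  -2.7  37. ]] [-2.9872282]
ring [[ -5.1  45.6   4. ]
 [ 16.  -44.3   4. ]
 [ 51.3   7.    4. ]
 [-42.7  -6.8   4. ]] [ 1.68318565 -1.22449354  0.1360305  -2.98365669]
scene nose [[32.96509542 -0.66152309  8.        ]] [-0.02006469]
scene bar end left corners [[ 26.248276     5.21477009  37.        ]
 [-16.56947813  -2.28597875  37.        ]]
```

```bash
cat >> h.py <<'E'
def goal(T,ang,h):
    "tool pose: bar angle ang (dial), grasp point h out; tool x along nose, z into panel"
    c,s=np.cos(ang),np.sin(ang)
    Rt=T[:3,:3]@np.array([[c,s,0],[s,-c,0],[0,0,-1.]])
    return T[:3,3]+T[:3,2]*(h+.164),Rt
def delta(o,P,Rt):
    "shift (units) and rotvec from observed pose"
    R0=R.from_quat(o["tool_rot"]).as_matrix()
    return np.round(R0.T@(P-o["position"])/.04,3),np.round(R.from_matrix(R0.T@Rt).as_rotvec(),3)
E
python3 - <<'E'
from h import *
from rig import get_obs
from scipy.optimize import least_squares
t=np.load("top0.npz");s=np.load("scene0.npz")
cv=lambda a,o:(np.array(a,float)+.5)/6-.5+o
yaw=-.195
a=np.linspace(0,2*np.pi,361);C=np.c_[.046*np.cos(a),.046*np.sin(a),0*a+.004]
lo=lambda c,T:np.r_[(q:=proj(c,C@T[:3,:3].T+T[:3,3])).min(0),q.max(0)]
mt=np.r_[cv([115,235],[258,180]),cv([385,490],[258,180])];ms=np.r_[cv([115,172],[275,190]),cv([335,403],[275,190])]
for use in('t','s','ts'):
    def f(p):
        T=dial(p[0],p[1],yaw);r=[]
        if 't' in use:r.append(lo(t,T)-mt)
        if 's' in use:r.append(lo(s,T)-ms)
        return np.concatenate(r)
    k=least_squares(f,[.59,.017]);T=dial(*k.x,yaw);print(use,k.x,T[:3,3],np.round(k.fun,1))
    if use!='ts':
        c=t if use=='t' else s
        for nm,uv in (("nose",(243,287)),("markin",(158,323)),("markc",(141,320))) if use=='t' else (("nose",(278,226)),):
            q=plane_hit(c,cv(uv,[258,180] if use=='t' else [275,190]),T,.008);print(nm,np.round(q*1000,1),np.arctan2(q[:,1],q[:,0]))
np.save("T.npy",T)
o=get_obs();P,Rt=goal(T,.17,.129);print(P,Rt,delta(o,P,Rt)); print("grasp",goal(T,.17,.0295)[0])
v,u=np.mgrid[310:380,240:315];W=unproj(t,u.ravel(),v.ravel());W=W[W[:,2]>.03];print("small unit",W.min(0),W.max(0))
E
```

```text
t [0.594577   0.01715037] [0.57250343 0.02151012 0.0653    ] [ 0.1  0.6 -0.1 -0.7]
nose [[29.8  5.9  8. ]] [0.19465945]
markin [[10.2 32.1  8. ]] [1.26448003]
markc [[ 9.9 38.   8. ]] [1.31531065]
s [0.5951566  0.01578075] [0.57308303 0.0201405  0.0653    ] [ 0.2  0.4 -0.1 -0.3]
nose [[28.2  3.2  8. ]] [0.1143772]
ts [0.59494662 0.01666761] [0.57287305 0.02102735 0.0653    ] [ 0.3  0.5  0.2 -0.8 -0.1  0.2 -0.4 -0.5]
[0.40800024 0.05359135 0.30531155] [[ 0.82482461 -0.05501381  0.56270583]
 [ 0.00953974 -0.99375898 -0.11113992]
 [ 0.5653082   0.09703901 -0.81915204]] (array([ -9.452, -11.546,   2.483]), array([-0.879, -0.037,  2.767]))
grasp [0.46398947 0.04253293 0.22380592]
small unit [ 0.30573398 -0.04228326  0.03004702] [0.42388387 0.12171063 0.99989312]
```

Call:
move_arm(commands=[[[0,0,0,0,0,0.18],[0,0,0,0,0,0.36],[0,0,0,0,0,0.54],[0,0,0,0,0,0.72],[0,0,0,0,0,0.9],[0,0,0,0,0,1.08],[0,0,0,0,0,1.26],[0,0,0,0,0,1.44],[0,0,0,0,0,1.62],[0,0,0,0,0,1.8],[0,0,0,0,0,1.98],[0,0,0,0,0,2.0]]], claw=0.0)

```text
time: 1.6
position: [0.1701, 0.6012, 0.4043]
tool_rot: [0.908, 0.42, -0.0, 0.0]
ft_force: [0.3, 0.4, 0.5]
grip_width: 0.0438
grip_force: 0.0
```

```bash
python3 - <<'E'
from h import *
from rig import get_obs
T=np.load("T.npy");o=get_obs();print(o["q"]);print(delta(o,*goal(T,.17,.129)))
E
```

```text
[1.11650967e+00 5.27987017e-01 1.43329838e+00 2.65195653e-05
 1.18140097e+00 1.82048884e+00]
(array([-6.583, 13.395,  2.484]), array([-0.364,  0.516,  0.863]))
```

Call:
move_arm(commands=[[[-0.6,1.22,0.1,-0.03,0.05,0.08],[-1.2,2.44,0.3,-0.07,0.1,0.16],[-1.8,3.65,0.5,-0.1,0.14,0.24],[-2.4,4.87,0.7,-0.13,0.19,0.32],[-3.0,6.1,0.9,-0.17,0.24,0.4],[-3.6,7.3,1.1,-0.2,0.28,0.47],[-4.2,8.5,1.4,-0.23,0.33,0.55],[-4.8,9.74,1.7,-0.27,0.38,0.63],[-5.4,10.96,2.0,-0.3,0.43,0.71],[-6.0,12.2,2.25,-0.33,0.47,0.79],[-6.58,13.4,2.48,-0.364,0.516,0.863],[-6.58,13.4,2.48,-0.364,0.516,0.863]]])

```text
time: 3.1
position: [0.4211, 0.0377, 0.3284]
tool_rot: [0.957, -0.013, 0.284, 0.053]
ft_force: [0.1, 0.8, 0.8]
grip_width: 0.0432
grip_force: 0.0
```

```bash
python3 - <<'E'
from h import *
from rig import *
T=np.load("T.npy");o=get_obs();print(o["time"],o["q"]);print(delta(o,*goal(T,.17,.129)),delta(o,*goal(T,.17,.030)))
c=camera("scene");np.savez("s1.npz",**c)
cv2.imwrite("pics/s1.png",cv2.resize(c["pixels"][110:310,230:430],None,fx=3,fy=3,interpolation=cv2.INTER_CUBIC))
E
```

```text
3.1 [-0.17190932  0.37975356  2.17389792 -1.4292028   0.01489162  2.85092522]
(array([-0.587, -0.431,  0.26 ]), array([-0.002,  0.025, -0.002])) (array([-0.525, -0.426,  2.734]), array([-0.002,  0.025, -0.002]))
```

View pics/s1.png

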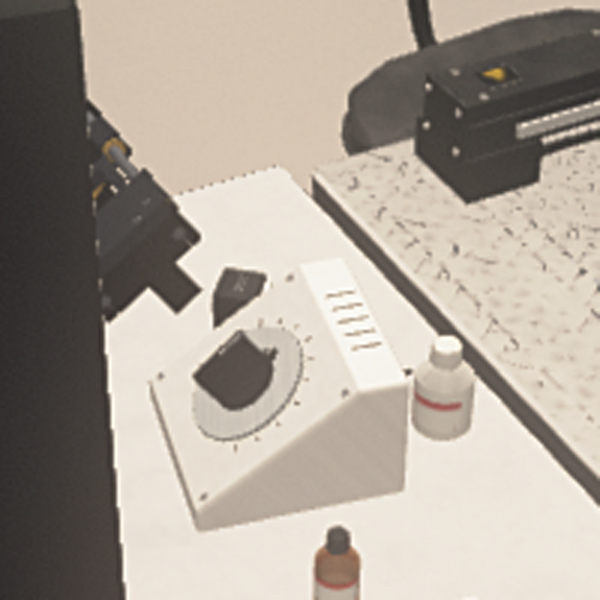

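The crop shows the gripper about 100 mm off the panel, upper left of the unit, with the tips at about (185,300) and nothing touched. The wrist is near its singularity: q5 is about 0, and q4 and q6 are at their limits. I'll back off by tilting towards vertical and fit the arm's kinematics so I can plan the approach.

Call:
move_arm(commands=[[[0,0,0,0,-0.1,0],[0,0,0,0,-0.2,0],[0,0,0,0,-0.3,0],[0,0,0,0,-0.4,0],[0,0,0,0,-0.4,0],[0,0,0,0,-0.4,0]]])

```text
time: 3.9
position: [0.4181, 0.0459, 0.328]
tool_rot: [0.995, -0.015, 0.088, 0.048]
ft_force: [0.1, -0.4, -0.3]
grip_width: 0.0438
grip_force: 0.0
```

```bash
cat > log.py <<'E'
from rig import *
import json
o=get_obs();d={k:list(map(float,o[k])) for k in("q","position","tool_rot")}
open("log.txt","a").write(json.dumps(d)+"\n");print(o["time"],[round(x,3) for x in d["q"]],[round(x,4) for x in d["position"]])
E
python3 log.py
```

```text
3.9 [-0.135, 0.379, 2.055, -0.147, 0.526, 1.585] [0.4181, 0.0459, 0.328]
```

Call:
move_arm(commands=[[[0,0.4,0,0,-0.05,0],[0,0.8,-0.5,0,-0.1,0],[1,0.8,-0.5,0,-0.1,0],[2,0.8,-0.5,0,-0.1,0],[2,0.8,-0.5,0,-0.1,0]]])

```text
time: 4.53
position: [0.4946, 0.0127, 0.365]
tool_rot: [0.998, -0.018, 0.04, 0.048]
ft_force: [-0.7, 0.1, -0.4]
grip_width: 0.0435
grip_force: 0.0
```

```bash
python3 log.py; python3 - <<'E'
from h import *
import json
from scipy.optimize import least_squares
L=[json.loads(x) for x in open("log.txt")]
L.append(dict(q=[1.11650967,.527987,1.433298,0,1.181401,1.820489],position=[.1701,.6012,.4043],tool_rot=[.908,.42,0,0]))
L.append(dict(q=[-0.17190932,0.37975356,2.17389792,-1.4292028,0.01489162,2.85092522],position=[.4211,.0377,.3284],tool_rot=[.957,-.013,.284,.053]))
def fk(p,q):
    a1,h,a2,a3,d6,e=p
    B=R.from_euler('z',q[0])
    U=B*R.from_euler('y',q[1]);W=U*R.from_euler('y',q[2])
    w=B.apply([a1,0,h])+U.apply([0,0,a2])+W.apply([e,0,a3])
    r=W*R.from_euler('z',-q[3])*R.from_euler('y',q[4])*R.from_euler('z',-q[5])
    for s3 in(1,):pass
    return w+r.apply([0,0,d6]),r
def res(p):return np.concatenate([fk(p,l["q"])[0]-l["position"] for l in L])
f=least_squares(res,[0,.3,.4,.4,.1,0]);print(f.x,np.round(f.fun*1000,1))
for l in L:
    for s in(1,-1):
        q=l["q"];r=R.from_euler('z',q[0])*R.from_euler('y',q[1]+q[2])*R.from_euler('z',s*q[3])*R.from_euler('y',q[4])*R.from_euler('z',-q[5])
        print(s,np.round((R.from_quat(l["tool_rot"]).inv()*r).as_rotvec(),3))
E
```

```text
4.525 [-0.18, 0.402, 1.82, -0.112, 0.827, 1.499] [0.4946, 0.0127, 0.365]
[0.02663299 0.98271539 0.33951682 0.5776063  0.37023017 0.28842361] [ -40.9  -69.9  -19.   -17.2  -68.4  -16.5  102.7  -42.6   14.9   10.9
 -107.2   20.6]
1 [-0.     0.     1.543]
-1 [ 0.119 -0.119  1.793]
1 [-0.    -0.     1.714]
-1 [ 0.135 -0.135  1.861]
1 [-1.000e-03 -1.000e-03  1.071e+00]
-1 [-1.000e-03 -1.000e-03  1.071e+00]
1 [-0.    -0.    -0.989]
-1 [ 0.024 -0.024  1.869]
```

```bash
cat > kin.py <<'E'
from h import *
import json
from scipy.optimize import least_squares
L=[json.loads(x) for x in open("log.txt")]
L.append(dict(q=[1.11650967,.527987,1.433298,0,1.181401,1.820489],position=[.1701,.6012,.4043],tool_rot=[.908,.42,0,0]))
L.append(dict(q=[-0.17190932,0.37975356,2.17389792,-1.4292028,0.01489162,2.85092522],position=[.4211,.0377,.3284],tool_rot=[.957,-.013,.284,.053]))
def fk(p,q):
    h,a2,a3,d6,b=p
    B=R.from_euler('z',q[0]);U=B*R.from_euler('y',q[1]);W=U*R.from_euler('y',q[2])
    w=B.apply([0,b,h])+U.apply([0,0,a2])+W.apply([0,0,a3])
    r=W*R.from_euler('z',q[3])*R.from_euler('y',q[4])*R.from_euler('z',q[5]-4.712)
    return w+r.apply([0,0,d6]),r
f=least_squares(lambda p:np.concatenate([fk(p,l["q"])[0]-l["position"] for l in L]),[.2,.4,.4,.1,.1]);KP=f.x
lo=np.array([-3.08,-.75,.22,-1.43,0,-2.85]);hi=np.array([3.08,2.2,2.44,4.57,2.65,2.85])
def ik(P,Rt,q0=(-.15,.4,2.1,-.3,.4,1.6)):
    def res(q):
        p,r=fk(KP,q);return np.r_[(p-P)*5,(R.from_matrix(Rt).inv()*r).as_rotvec()]
    best=None
    for d in np.linspace(-1,1,7):
      for e in (0,1.5,3):
        s=least_squares(res,np.clip(np.array(q0)+[0,0,0,e,0,d],lo+.01,hi-.01),bounds=(lo,hi))
        if best is None or s.cost<best.cost-1e-9:best=s
    return best.x,best.cost
E
python3 - <<'E'
from kin import *
print(KP,np.round(f.fun*1000,1))
T=np.load("T.npy")
for h in(.129,.08,.03):
  for a in(.17,.7,1.28):
    for fl in(0,np.pi):
      P,Rt=goal(T,a+fl,h);q,c=ik(P,Rt);print(h,a,fl>0,np.round(q,2),"%.1e"%c)
E
```

```text
[-7.25423545e-02  6.70566823e-01  2.81823150e-01 -5.13975161e-05
  1.05741220e-01] [ 23.3   0.6   8.5   3.1   4.4   8.9  -2.5 -17.1  -4.8  -4.1  -2.8 -12.6]
0.129 0.17 False [-0.13  0.39  2.22  3.6   0.09 -2.15] 3.7e-21
0.129 0.17 True [-0.13  0.39  2.22  3.6   0.09  1.  ] 1.3e-25
0.129 0.7 False [-0.13  0.39  2.22  3.6   0.09 -2.68] 7.8e-18
0.129 0.7 True [-0.13  0.39  2.22  3.6   0.09  0.47] 4.9e-18
0.129 1.28 False [-0.13  0.39  2.21  3.78  0.08  2.85] 8.4e-05
0.129 1.28 True [-0.13  0.39  2.22  3.6   0.09 -0.11] 5.9e-23
0.08 0.17 False [-0.13  0.48  2.24  3.33  0.19 -1.87] 1.0e-19
0.08 0.17 True [-0.13  0.48  2.24  3.33  0.19  1.27] 7.8e-26
0.08 0.7 False [-0.13  0.48  2.24  3.33  0.19 -2.4 ] 2.3e-24
0.08 0.7 True [-0.13  0.48  2.24  3.33  0.19  0.74] 4.8e-22
0.08 1.28 False [-0.14  0.48  2.24  3.19  0.19 -2.85] 3.1e-04
0.08 1.28 True [-0.13  0.48  2.24  3.33  0.19  0.16] 1.7e-28
0.03 0.17 False [-0.14  0.57  2.24  3.26  0.29 -1.81] 2.3e-30
0.03 0.17 True [-0.14  0.57  2.24  3.26  0.29  1.34] 7.4e-31
0.03 0.7 False [-0.14  0.57  2.24  3.26  0.29 -2.34] 5.0e-28
0.03 0.7 True [-0.14  0.57  2.24  3.26  0.29  0.81] 1.2e-22
0.03 1.28 False [-0.14  0.57  2.24  3.19  0.29 -2.85] 1.7e-04
0.03 1.28 True [-0.14  0.57  2.24  3.26  0.29  0.23] 3.8e-29
```

```bash
python3 - <<'E'
s=open("kin.py").read()
s=s.replace("h,a2,a3,d6,b=p","h,a2,a3,d6,b,a1,e,g=p").replace("[0,b,h]","[a1,b,h]").replace("W.apply([0,0,a3])","W.apply([e,0,a3])").replace("+r.apply([0,0,d6])","+(W*R.from_euler('z',q[3])*R.from_euler('y',q[4])).apply([g,0,d6])")
s=s.replace("least_squares(lambda p:np.concatenate([fk(p,l[\"q\"])[0]-l[\"position\"] for l in L])","least_squares(lambda p:np.concatenate([fk(p,l[\"q\"])[0]-l[\"position\"] for l in L]+[.003*(p-[.25,.4,.4,.1,.1,0,0,0])])").replace("[.2,.4,.4,.1,.1])","[.25,.4,.4,.1,.1,0,0,0])")
open("kin.py","w").write(s)
E
cat > chk.py <<'E'
from kin import *
print(np.round(KP,4),np.round(f.fun*1000,1)[:-8])
T=np.load("T.npy")
for h in(.129,.08,.03):
  for a in(.17,1.28):
    for fl in(0,np.pi):
      P,Rt=goal(T,a+fl,h);q,c=ik(P,Rt);print(h,a,fl>0,np.round(q,2),"%.1e"%c)
E
python3 chk.py
```

```text
[2.750e-01 5.873e-01 3.918e-01 1.233e-01 1.110e-01 3.000e-04 1.142e-01
 0.000e+00] [ 0. -0. -0.  0. -0. -0. -0. -0.  0. -0. -0.  0.]
0.129 0.17 False [-0.13  0.44  2.23  3.41  0.14 -1.95] 2.8e-30
0.129 0.17 True [-0.13  0.44  2.23  3.41  0.14  1.19] 1.1e-30
0.129 1.28 False [-0.14  0.44  2.23  3.19  0.14 -2.85] 2.9e-04
0.129 1.28 True [-0.13  0.44  2.23  3.41  0.14  0.08] 1.0e-19
0.08 0.17 False [-0.14  0.56  2.19  3.29  0.23 -1.84] 1.3e-19
0.08 0.17 True [-0.14  0.56  2.19  3.29  0.23  1.3 ] 5.6e-27
0.08 1.28 False [-0.14  0.56  2.2   3.19  0.23 -2.85] 1.9e-04
0.08 1.28 True [-0.14  0.56  2.19  3.29  0.23  0.19] 8.6e-30
0.03 0.17 False [-0.14  0.68  2.15  3.25  0.29 -1.8 ] 6.0e-20
0.03 0.17 True [-0.14  0.68  2.15  3.25  0.29  1.34] 2.0e-30
0.03 1.28 False [-0.15  0.68  2.15  3.19  0.29 -2.85] 1.2e-04
0.03 1.28 True [-0.14  0.68  2.15  3.25  0.29  0.23] 1.0e-27
```

The arm model now fits exactly. The grasp needs the other wrist branch (q4 ≈ 3.25, tool flipped half a turn), so I'll go round the singularity by sweeping q4 at q5 ≈ 0.4.

```bash
cat > path.py <<'E'
from kin import *
import sys
def rows(qs,o_q=None):
    "rows relative to pose of qs[0]"
    p0,r0=fk(KP,qs[0]);out=[]
    for q in qs[1:]:
        p,r=fk(KP,q);out.append([round(float(x),2) for x in np.r_[r0.inv().apply(p-p0)/.04,(r0.inv()*r).as_rotvec()]])
    return out
E
python3 - <<'E'
from path import *
from rig import get_obs
T=np.load("T.npy");q0=get_obs()["q"]
qp,c=ik(*goal(T,.17+np.pi,.09));print(np.round(qp,3),c)
qm=np.array([-.14,.42,2.05,3.25,.4,1.3]);q1=q0.copy();q1=q0+[.02,0,.1,.3,-.4,-.1]
from scipy.interpolate import interp1d
k=np.r_[np.linspace(0,2,3)[:-1],np.linspace(2,21,20),22,23,24]
Q=interp1d([0,2,21,24],np.array([q0,q1,qm,qp]),axis=0)(np.arange(25))
np.save("Q.npy",Q)
pr=None
for i in range(25):
    p,r=fk(KP,Q[i]);tip=p+r.apply([0,0,.182])
    if i%3==0:print(i,np.round(p,3),np.round(tip,3),np.round(Q[i],2))
print(rows(Q[:13]))
E
```

```text
[-0.135  0.537  2.203  3.306  0.211  1.289] 4.50760597674924e-26
0 [0.495 0.013 0.365] [ 0.509 -0.005  0.184] [-0.18  0.4   1.82 -0.11  0.83  1.5 ]
3 [0.499 0.05  0.351] [0.574 0.064 0.186] [-0.16  0.4   1.93  0.35  0.43  1.39]
6 [0.503 0.071 0.354] [0.593 0.113 0.202] [-0.16  0.41  1.95  0.83  0.42  1.38]
9 [0.51  0.083 0.362] [0.622 0.138 0.229] [-0.15  0.41  1.97  1.32  0.42  1.36]
12 [0.518 0.083 0.372] [0.652 0.135 0.26 ] [-0.15  0.41  1.99  1.8   0.41  1.35]
15 [0.523 0.073 0.378] [0.675 0.106 0.284] [-0.15  0.41  2.01  2.28  0.41  1.33]
18 [0.522 0.055 0.38 ] [0.682 0.058 0.294] [-0.14  0.42  2.03  2.77  0.4   1.32]
21 [0.512 0.035 0.374] [0.669 0.005 0.287] [-0.14  0.42  2.05  3.25  0.4   1.3 ]
24 [0.43  0.049 0.273] [0.532 0.029 0.124] [-0.14  0.54  2.2   3.31  0.21  1.29]
[[0.05, -0.46, 0.19, 0.09, 0.16, 0.05], [0.07, -0.76, 0.27, 0.14, 0.32, 0.13], [0.05, -0.97, 0.27, 0.23, 0.31, 0.26], [0.06, -1.17, 0.24, 0.31, 0.31, 0.39], [0.09, -1.34, 0.2, 0.4, 0.31, 0.52], [0.13, -1.49, 0.14, 0.48, 0.31, 0.65], [0.19, -1.61, 0.08, 0.56, 0.3, 0.79], [0.25, -1.71, 0.0, 0.64, 0.3, 0.92], [0.33, -1.77, -0.07, 0.71, 0.29, 1.06], [0.4, -1.79, -0.15, 0.79, 0.28, 1.2], [0.48, -1.79, -0.22, 0.86, 0.27, 1.33], [0.55, -1.76, -0.29, 0.93, 0.26, 1.47]]
```

```bash
python3 - <<'E'
from h import *
for n in("top0","scene0"):
    c=np.load(n+".npz");v,u=np.mgrid[0:480,0:640];W=unproj(c,u.ravel(),v.ravel())[c["range_z"].ravel()>0]
    k=(W[:,2]>.13)&(W[:,2]<.7)&(abs(W[:,1])<.35)&(W[:,0]>.2)&(W[:,0]<.9);w=W[k];print(n,len(w),w.min(0) if len(w) else '',w.max(0) if len(w) else '')
    for x in np.arange(.2,.9,.1):
        b=w[(w[:,0]>=x)&(w[:,0]<x+.1)]
        if len(b):print(round(x,1),len(b),b[:,1:].min(0),b[:,1:].max(0))
E
```

```text
top0 1834 [0.79858551 0.11503579 0.13002505] [0.8998984  0.17738409 0.17131083]
0.7 6 [0.12658116 0.13014735] [0.17232566 0.1638908 ]
0.8 1828 [0.11503579 0.13002505] [0.17738409 0.17131083]
scene0 1231 [0.79949593 0.11163772 0.130099  ] [0.89973109 0.18199567 0.17268412]
0.7 4 [0.14249631 0.13465152] [0.1542395  0.15449973]
0.8 1227 [0.11163772 0.130099  ] [0.18199567 0.17268412]
```

Call:
move_arm(commands=[[[0.05,-0.46,0.19,0.09,0.16,0.05],[0.07,-0.76,0.27,0.14,0.32,0.13],[0.05,-0.97,0.27,0.23,0.31,0.26],[0.06,-1.17,0.24,0.31,0.31,0.39]]])

```text
time: 5.03
position: [0.495, 0.0591, 0.3498]
tool_rot: [0.953, -0.199, 0.198, -0.112]
ft_force: [0.5, 0.6, -0.0]
grip_width: 0.0434
grip_force: 0.0
```

```bash
python3 log.py; python3 - <<'E'
import numpy as np;print(np.load("Q.npy")[4])
E
```

```text
5.025 [-0.157, 0.402, 1.942, 0.501, 0.429, 1.406] [0.495, 0.0591, 0.3498]
[-0.1574872   0.40388301  1.93326705  0.51036427  0.42454097  1.38882726]
```

Clear of obstacles, and the arm tracks the path. I'll continue with rows relative to this pose.

```bash
python3 - <<'E'
from path import *
from rig import get_obs
Q=np.load("Q.npy");q=get_obs()["q"]
print(rows([q]+list(Q[5:15])));print(rows(list(Q[14:22])))
E
```

```text
[[0.08, -0.2, 0.03, 0.07, 0.02, 0.13], [0.07, -0.37, 0.03, 0.13, 0.02, 0.28], [0.08, -0.52, 0.01, 0.19, 0.03, 0.42], [0.12, -0.65, -0.01, 0.25, 0.04, 0.56], [0.17, -0.75, -0.04, 0.31, 0.05, 0.71], [0.25, -0.83, -0.07, 0.36, 0.05, 0.85], [0.33, -0.87, -0.12, 0.42, 0.06, 1.0], [0.42, -0.89, -0.16, 0.47, 0.08, 1.14], [0.52, -0.88, -0.21, 0.52, 0.09, 1.29], [0.61, -0.83, -0.25, 0.57, 0.1, 1.44]]
[[0.08, -0.09, -0.03, 0.05, 0.02, 0.14], [0.18, -0.17, -0.07, 0.11, 0.04, 0.29], [0.31, -0.24, -0.12, 0.16, 0.06, 0.43], [0.45, -0.28, -0.18, 0.22, 0.08, 0.58], [0.62, -0.3, -0.25, 0.27, 0.11, 0.72], [0.79, -0.29, -0.32, 0.33, 0.13, 0.86], [0.98, -0.25, -0.41, 0.39, 0.16, 1.01]]
```

Call:
move_arm(commands=[[[0.08,-0.2,0.03,0.07,0.02,0.13],[0.07,-0.37,0.03,0.13,0.02,0.28],[0.08,-0.52,0.01,0.19,0.03,0.42],[0.12,-0.65,-0.01,0.25,0.04,0.56],[0.17,-0.75,-0.04,0.31,0.05,0.71],[0.25,-0.83,-0.07,0.36,0.05,0.85],[0.33,-0.87,-0.12,0.42,0.06,1.0],[0.42,-0.89,-0.16,0.47,0.08,1.14],[0.52,-0.88,-0.21,0.52,0.09,1.29],[0.61,-0.83,-0.25,0.57,0.1,1.44]]])

```text
time: 6.28
position: [0.5224, 0.077, 0.3766]
tool_rot: [-0.513, 0.716, -0.162, 0.444]
ft_force: [-0.2, -0.1, 0.2]
grip_width: 0.0437
grip_force: 0.0
```

Call:
move_arm(commands=[[[0.08,-0.09,-0.03,0.05,0.02,0.14],[0.18,-0.17,-0.07,0.11,0.04,0.29],[0.31,-0.24,-0.12,0.16,0.06,0.43],[0.45,-0.28,-0.18,0.22,0.08,0.58],[0.62,-0.3,-0.25,0.27,0.11,0.72],[0.79,-0.29,-0.32,0.33,0.13,0.86],[0.98,-0.25,-0.41,0.39,0.16,1.01],[0.98,-0.25,-0.41,0.39,0.16,1.01]]])

```text
time: 7.28
position: [0.5124, 0.0349, 0.3741]
tool_rot: [-0.003, 0.862, -0.096, 0.498]
ft_force: [1.0, 0.7, 0.3]
grip_width: 0.0434
grip_force: 0.0
```

```bash
python3 log.py; python3 - <<'E'
from h import *
from rig import *
T=np.load("T.npy");o=get_obs();print(delta(o,*goal(T,.17+np.pi,.09)))
E
```

```text
7.275 [-0.14, 0.42, 2.048, 3.25, 0.392, 1.299] [0.5124, 0.0349, 0.3741]
(array([ 3.162,  0.59 , -0.608]), array([-0.076,  0.447,  0.029]))
```

Call:
move_arm(commands=[[[0.9,0.17,-0.17,-0.02,0.13,0.01],[1.8,0.34,-0.35,-0.04,0.26,0.02],[2.7,0.5,-0.52,-0.06,0.38,0.03],[3.16,0.59,-0.61,-0.076,0.447,0.029],[3.16,0.59,-0.61,-0.076,0.447,0.029],[3.16,0.59,-0.61,-0.076,0.447,0.029]]])

```text
time: 8.02
position: [0.4336, 0.0482, 0.2748]
tool_rot: [0.013, 0.952, -0.056, 0.3]
ft_force: [0.8, 0.3, 0.4]
grip_width: 0.0435
grip_force: 0.0
```

```bash
python3 log.py; python3 - <<'E'
from h import *
from rig import *
T=np.load("T.npy");o=get_obs();print(delta(o,*goal(T,.17+np.pi,.09)),delta(o,*goal(T,.17+np.pi,.031)))
c=camera("scene");a=cv2.resize(c["pixels"][170:290,265:385],None,fx=5,fy=5,interpolation=cv2.INTER_CUBIC)
cv2.imwrite("pics/s2.png",a)
E
```

```text
8.025 [-0.136, 0.536, 2.196, 3.31, 0.213, 1.287] [0.4336, 0.0482, 0.2748]
(array([ 0.095,  0.024, -0.027]), array([-0.003,  0.009, -0.003])) (array([0.109, 0.028, 1.448]), array([-0.003,  0.009, -0.003]))
```

View pics/s2.png

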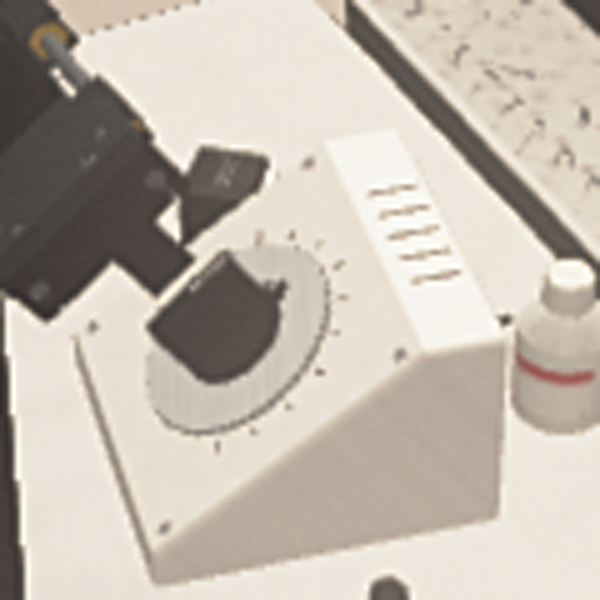

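The crop shows one finger tip at about (165,270), just short of the bar and lined up along the axis. Descending in two steps.

Call:
move_arm(commands=[[[0.03,0.01,0.3,0,0,0],[0.07,0.02,0.6,0,0.01,0],[0.1,0.03,0.9,0,0.01,0],[0.1,0.03,0.9,0,0.01,0],[0.1,0.03,0.9,0,0.01,0]]])

```text
time: 8.7
position: [0.4495, 0.0454, 0.242]
tool_rot: [0.014, 0.954, -0.055, 0.293]
ft_force: [0.1, -0.5, 0.3]
grip_width: 0.0435
grip_force: 0.0
```

```bash
python3 log.py; python3 - <<'E'
from h import *
from rig import *
T=np.load("T.npy");o=get_obs();print(o["ft_force"],delta(o,*goal(T,.17+np.pi,.031)))
E
```

```text
8.7 [-0.137, 0.626, 2.172, 3.28, 0.264, 1.319] [0.4495, 0.0454, 0.242]
[ 0.09601879 -0.47780783  0.3300867 ] (array([-0.043, -0.005,  0.547]), array([-0.002, -0.006, -0.004]))
```

Call:
move_arm(commands=[[[-0.02,0,0.28,0,0,0],[-0.04,0,0.55,0,-0.006,0],[-0.04,0,0.55,0,-0.006,0],[-0.04,0,0.55,0,-0.006,0]]])

```text
time: 9.2
position: [0.4632, 0.0429, 0.225]
tool_rot: [0.014, 0.953, -0.055, 0.296]
ft_force: [-0.2, -0.9, 0.0]
grip_width: 0.0437
grip_force: 0.0
```

Call:
move_arm(commands=[[[0,0,0,0,0,0],[0,0,0,0,0,0],[0,0,0,0,0,0],[0,0,0,0,0,0],[0,0,0,0,0,0],[0,0,0,0,0,0]]], claw=1.0, squeeze=15)

```text
time: 9.95
position: [0.4633, 0.0437, 0.2252]
tool_rot: [0.013, 0.953, -0.055, 0.296]
ft_force: [-0.0, 4.9, -0.8]
grip_width: 0.0122
grip_force: 15.0
```

```bash
python3 log.py; python3 - <<'E'
from h import *
from rig import *
T=np.load("T.npy");o=get_obs();print(o["ft_force"],o["moment"],delta(o,*goal(T,.17+np.pi,.031)),delta(o,*goal(T,1.28+np.pi,.031)))
for n in("top","scene"):
    c=camera(n);np.savez(n+"3.npz",**c)
    if n=="top":a=c["pixels"][180:280,258:350]
    else: b=c["pixels"][190:290,275:375]
cv2.imwrite("pics/g.png",np.hstack([cv2.resize(x,(400,400),interpolation=cv2.INTER_CUBIC) for x in(a,b)]))
E
```

```text
9.95 [-0.138, 0.674, 2.147, 3.259, 0.293, 1.337] [0.4633, 0.0437, 0.2252]
[-0.04287238  4.94279056 -0.82070967] [0.88989072 0.21741975 0.54023186] (array([ 0.005, -0.025,  0.004]), array([-0.001,  0.001, -0.001])) (array([ 0.005, -0.025,  0.004]), array([-2.000e-03,  1.000e-03, -1.111e+00]))
```

View pics/g.png

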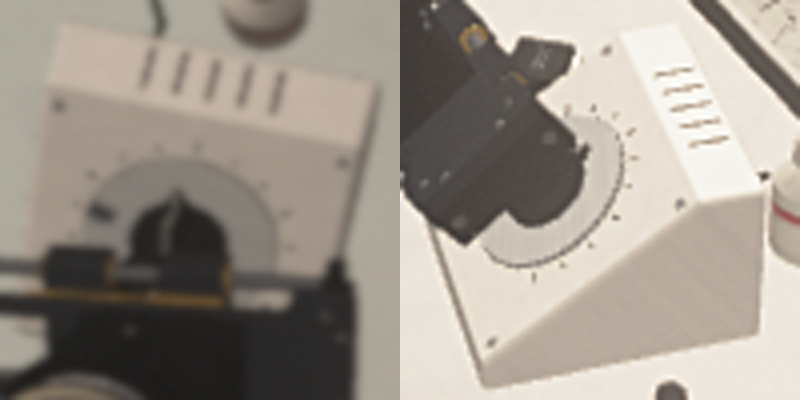

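The grip is on the bar: opening 12.2 mm, force 15 N. In the crop the nose is at (178,195) and the mark at (100,213). Now turning by 1.0 rad.

Call:
move_arm(commands=[[[0,0.02,0,0,0,-0.08],[0,0.02,0,0,0,-0.17],[0,0.02,0,0,0,-0.26],[0,0.02,0,0,0,-0.35],[0,0.02,0,0,0,-0.44],[0,0.02,0,0,0,-0.53],[0,0.02,0,0,0,-0.62],[0,0.02,0,0,0,-0.71],[0,0.02,0,0,0,-0.8],[0,0.02,0,0,0,-0.9],[0,0.02,0,0,0,-1.0],[0,0.02,0,0,0,-1.0]]])

```text
time: 11.55
position: [0.4633, 0.0439, 0.2252]
tool_rot: [-0.445, 0.843, -0.19, 0.234]
ft_force: [-0.2, 1.9, 1.6]
grip_width: 0.0118
grip_force: 15.0
```

```bash
python3 log.py; python3 - <<'E'
from h import *
from rig import *
T=np.load("T.npy");o=get_obs();print(o["ft_force"],o["moment"],o["grip_width"],delta(o,*goal(T,1.28+np.pi,.031)))
t=np.load("top0.npz")
c=camera("top");a=c["pixels"]
cv2.imwrite("pics/g2.png",cv2.resize(np.hstack([x[205:265,262:312] for x in(t["pixels"],a)]),None,fx=8,fy=8,interpolation=cv2.INTER_CUBIC))
# mark centroid: dark pixels on ring, before turning
for img in(t["pixels"],a):
    v,u=np.mgrid[222:243,270:288];g=img[222:243,270:288].astype(float).mean(-1)
    P=plane_hit(t,np.c_[u.ravel(),v.ravel()],T,.006);r=np.hypot(P[:,0],P[:,1]);an=np.arctan2(P[:,1],P[:,0])
    k=(r>.034)&(r<.0445);w=np.clip(np.median(g.ravel()[k])-g.ravel()[k]-12,0,None)
    print("mark angle",(w*an[k]).sum()/w.sum(),"r",(w*r[k]).sum()/w.sum(),w.max())
E
```

```text
11.55 [-0.137, 0.674, 2.147, 3.264, 0.293, 0.335] [0.4633, 0.0439, 0.2252]
[-0.19336553  1.87504443  1.56520512] [0.32536784 0.28717045 0.23915883] 0.011768969136169819 (array([ 0.028, -0.011,  0.004]), array([-0.003, -0.001, -0.114]))
mark angle 1.3563724680085585 r 0.03979475725666126 37.333333333333336
mark angle 1.6027543114508849 r 0.03809491616512404 55.0
```

View pics/g2.png

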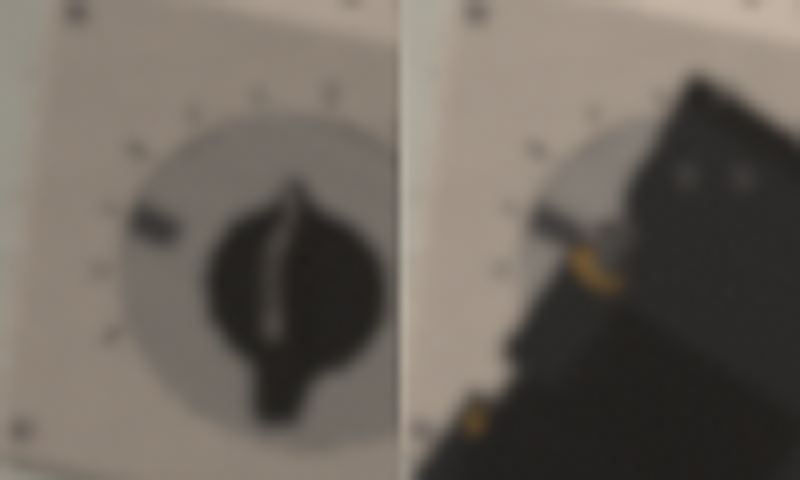

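Bar is at 1.17, estimated mark ≈1.30. I'll turn 0.13 more, release, retreat along the axis and check.

Call:
move_arm(commands=[[[0,0,0,0,0,-0.07],[0,0,0,0,0,-0.13],[0,0,0,0,0,-0.13],[0,0,0,0,0,-0.13]]])

```text
time: 12.1
position: [0.4633, 0.0438, 0.2252]
tool_rot: [-0.498, 0.813, -0.205, 0.221]
ft_force: [-0.1, 4.3, 2.2]
grip_width: 0.0119
grip_force: 15.0
```

Call:
move_arm(commands=[[[0,0,0,0,0,0],[0,0,0,0,0,0],[0,0,0,0,0,0],[0,0,-0.4,0,0,0],[0,0,-1.0,0,0,0],[0,0,-1.6,0,0,0],[0,0,-1.6,0,0,0]]], claw=0.0)

```text
time: 12.98
position: [0.426, 0.0513, 0.2789]
tool_rot: [-0.498, 0.813, -0.206, 0.221]
ft_force: [0.0, -0.7, -1.0]
grip_width: 0.0437
grip_force: 0.0
```

```bash
python3 log.py; python3 - <<'E'
from h import *
from rig import *
T=np.load("T.npy");o=get_obs();print(delta(o,*goal(T,1.30+np.pi,.031)),o["grip_width"],o["ft_force"])
E
```

```text
12.975 [-0.13, 0.521, 2.209, 3.335, 0.205, 0.138] [0.426, 0.0513, 0.2789]
(array([ 0.026, -0.011,  1.65 ]), array([-0.004, -0.001, -0.004])) 0.04367811789416557 [ 0.02614519 -0.73236258 -1.04527561]
```

```bash
python3 - <<'E'
from path import *
from rig import get_obs
q=get_obs()["q"];Q=[q+[a,0,0,0,0,0] for a in np.linspace(0,.6,7)];np.save("Qs.npy",Q[-1]);print(rows(Q))
E
```

```text
[[-0.88, 0.57, -0.22, -0.02, -0.06, -0.08], [-1.69, 1.21, -0.5, -0.03, -0.11, -0.16], [-2.44, 1.91, -0.83, -0.05, -0.17, -0.25], [-3.1, 2.66, -1.22, -0.06, -0.22, -0.33], [-3.68, 3.45, -1.65, -0.08, -0.28, -0.41], [-4.17, 4.28, -2.12, -0.09, -0.33, -0.49]]
```

Call:
move_arm(commands=[[[-0.88,0.57,-0.22,-0.02,-0.06,-0.08],[-1.69,1.21,-0.5,-0.03,-0.11,-0.16],[-2.44,1.91,-0.83,-0.05,-0.17,-0.25],[-3.1,2.66,-1.22,-0.06,-0.22,-0.33],[-3.68,3.45,-1.65,-0.08,-0.28,-0.41],[-4.17,4.28,-2.12,-0.09,-0.33,-0.49],[-4.17,4.28,-2.12,-0.09,-0.33,-0.49]]])

```text
time: 13.85
position: [0.3222, 0.2841, 0.2773]
tool_rot: [0.718, -0.628, 0.131, -0.271]
ft_force: [0.8, -0.2, 0.9]
grip_width: 0.0433
grip_force: 0.0
```

```bash
python3 log.py; python3 - <<'E'
from h import *
from rig import *
ims=[camera("top") for _ in range(4)];np.savez("top5.npz",**ims[0])
t=np.mean([c["pixels"].astype(float) for c in ims],0).astype(np.uint8);s=camera("scene")["pixels"]
a=cv2.resize(t[204:259,264:324],None,fx=8,fy=8,interpolation=cv2.INTER_CUBIC)
b=cv2.resize(s[205:260,285:325],None,fx=8,fy=8,interpolation=cv2.INTER_CUBIC)
cv2.imwrite("pics/v.png",cv2.convertScaleAbs(np.hstack([a,b]),alpha=1.3))
E
```

```text
13.85 [0.474, 0.525, 2.208, 3.347, 0.207, 0.126] [0.3222, 0.2841, 0.2773]
```

View pics/v.png

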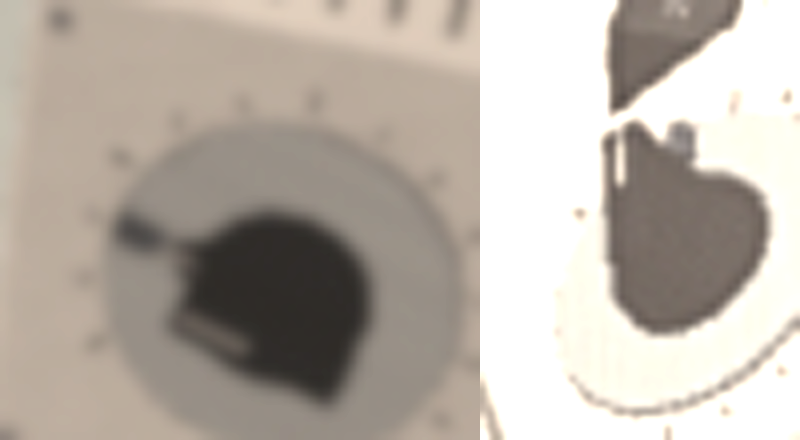

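```bash
python3 - <<'E'
from h import *
t=np.load("top5.npz");T=dial(.594577,.01715,-.195)
cv=lambda a:(np.atleast_2d(np.array(a,float))+.5)/8-.5+[264,204]
ang=lambda q:np.round(np.arctan2(q[:,1],q[:,0]),3)
for nm,p,h in(("tip",[(180,248),(186,250)],.008),("mark in",[(163,242)],.008),("mark c",[(140,233)],.008),("ring",[(105,287),(462,287),(283,120),(283,455)],.004)):
    q=plane_hit(t,cv(p),T,h);print(nm,np.round(q*1000,1),ang(q))
q=plane_hit(t,cv([(175,322),(250,348),(172,325),(332,402)]),T,.037);print("top face",q*1000,"line",ang(q[:1]-q[1:2]),"edge",ang(q[2:3]-q[3:4]))
# predicted pixels (crop) for angle candidates
for a in(1.25,1.3,1.35):
    f=lambda r,h,da=0:(r*np.cos(a+da),r*np.sin(a+da),h)
    W=np.array([f(.0305,.008),f(.0328,.008),f(.0458,.008),f(.023,.037),f(-.023,.037)])@T[:3,:3].T+T[:3,3]
    print(a,np.round((proj(t,W)-[264,204]+.5)*8-.5).tolist())
E
```

```text
tip [[ 8.7 27.5  8. ]
 [ 8.5 25.9  8. ]] [1.265 1.255]
mark in [[ 9.3 32.   8. ]] [1.288]
mark c [[10.4 38.1  8. ]] [1.304]
ring [[ -8.7  45.6   4. ]
 [ 12.7 -43.8   4. ]
 [ 47.3   7.5   4. ]
 [-45.4  -6.4   4. ]] [ 1.759 -1.287  0.158 -3.001]
top face [[  3.1260027   21.85855897  37.        ]
 [  0.51645016   2.6251435   37.        ]
 [  2.13883864  22.47797291  37.        ]
 [ -9.28962514 -19.50271847  37.        ]] line [1.436] edge [1.305]
1.25 [[175.0, 243.0], [167.0, 239.0], [121.0, 214.0], [177.0, 307.0], [342.0, 397.0]]
1.3 [[172.0, 248.0], [164.0, 244.0], [117.0, 221.0], [175.0, 311.0], [345.0, 393.0]]
1.35 [[170.0, 253.0], [162.0, 249.0], [114.0, 229.0], [174.0, 315.0], [346.0, 390.0]]
```

```bash
python3 - <<'E'
from h import *
from rig import *
import numpy as np
ims=[camera("top") for _ in range(6)];c=ims[0];g=np.mean([i["pixels"].astype(float).mean(-1) for i in ims],0).astype(np.float32)
a=np.arange(.75,1.86,.01)
for nm,T in(("top",dial(.594577,.01715,-.195)),("ts",dial(.594947,.016668,-.195))):
  for r in(.0265,.028,.0295,.031,.0325,.034,.036,.038,.040,.042,.044):
    W=np.c_[r*np.cos(a),r*np.sin(a),0*a+.0075]@T[:3,:3].T+T[:3,3]
    uv=proj(c,W).astype(np.float32);v=cv2.remap(g,uv[:,:1],uv[:,1:],cv2.INTER_CUBIC).ravel()
    i=v.argmin() if r>.03 else v[20:90].argmin()+20
    base=np.percentile(v,70);hm=(base+v[i])/2;l=i
    while l>0 and v[l]<hm:l-=1
    k=i
    while k<len(v)-1 and v[k]<hm:k+=1
    print(nm,r,"min %.0f base %.0f at %.2f  half %.3f..%.3f mid %.3f"%(v[i],base,a[i],a[l],a[k],(a[l]+a[k])/2))
E
```

```text
top 0.0265 min 59 base 88 at 1.23  half 1.120..1.510 mid 1.315
top 0.028 min 67 base 100 at 1.25  half 1.130..1.450 mid 1.290
top 0.0295 min 75 base 107 at 1.26  half 1.150..1.420 mid 1.285
top 0.031 min 80 base 110 at 1.28  half 1.160..1.420 mid 1.290
top 0.0325 min 80 base 111 at 1.29  half 1.180..1.430 mid 1.305
top 0.034 min 74 base 111 at 1.30  half 1.190..1.440 mid 1.315
top 0.036 min 64 base 111 at 1.32  half 1.200..1.440 mid 1.320
top 0.038 min 59 base 111 at 1.33  half 1.200..1.440 mid 1.320
top 0.04 min 58 base 111 at 1.32  half 1.210..1.440 mid 1.325
top 0.042 min 59 base 111 at 1.32  half 1.210..1.440 mid 1.325
top 0.044 min 66 base 110 at 1.31  half 1.210..1.430 mid 1.320
ts 0.0265 min 57 base 85 at 1.26  half 1.140..1.540 mid 1.340
ts 0.028 min 66 base 97 at 1.27  half 1.150..1.490 mid 1.320
ts 0.0295 min 73 base 106 at 1.28  half 1.170..1.450 mid 1.310
ts 0.031 min 80 base 110 at 1.30  half 1.180..1.440 mid 1.310
ts 0.0325 min 81 base 111 at 1.31  half 1.200..1.440 mid 1.320
ts 0.034 min 75 base 111 at 1.32  half 1.200..1.450 mid 1.325
ts 0.036 min 65 base 111 at 1.33  half 1.210..1.450 mid 1.330
ts 0.038 min 59 base 111 at 1.34  half 1.220..1.460 mid 1.340
ts 0.04 min 58 base 111 at 1.33  half 1.220..1.460 mid 1.340
ts 0.042 min 58 base 111 at 1.33  half 1.220..1.450 mid 1.335
ts 0.044 min 64 base 110 at 1.33  half 1.220..1.450 mid 1.335
```

The nose reads about 1.27–1.30 and the mark about 1.32–1.33, so the nose is 2–3° short. I'll regrip and turn about 0.04 rad more.

```bash
python3 - <<'E'
from path import *
from rig import get_obs
T=np.load("T.npy");q=get_obs()["q"];P,Rt=goal(T,1.30+np.pi,.031);P=np.array([.4633,.0438,.2252])
qp,c=ik(P+.06*T[:3,2],Rt,q0=(-.13,.52,2.2,3.33,.2,.14));print(np.round(qp,3),c)
print(rows([q+(qp-q)*a for a in np.linspace(0,1,8)]))
E
```

```text
[-0.132  0.534  2.203  3.317  0.209  0.15 ] 2.874884924571166e-26
[[0.8, -0.43, 0.16, 0.01, 0.05, 0.07], [1.63, -0.81, 0.28, 0.02, 0.09, 0.14], [2.49, -1.13, 0.35, 0.04, 0.14, 0.21], [3.37, -1.4, 0.38, 0.05, 0.19, 0.28], [4.27, -1.59, 0.36, 0.06, 0.23, 0.35], [5.18, -1.73, 0.3, 0.07, 0.28, 0.42], [6.1, -1.8, 0.19, 0.09, 0.33, 0.48]]
```

Call:
move_arm(commands=[[[0.8,-0.43,0.16,0.01,0.05,0.07],[1.63,-0.81,0.28,0.02,0.09,0.14],[2.49,-1.13,0.35,0.04,0.14,0.21],[3.37,-1.4,0.38,0.05,0.19,0.28],[4.27,-1.59,0.36,0.06,0.23,0.35],[5.18,-1.73,0.3,0.07,0.28,0.42],[6.1,-1.8,0.19,0.09,0.33,0.48],[6.1,-1.8,0.19,0.09,0.33,0.48],[6.1,-1.8,0.19,0.09,0.33,0.48]]])

```text
time: 15.52
position: [0.4293, 0.0512, 0.2742]
tool_rot: [-0.503, 0.81, -0.206, 0.22]
ft_force: [-0.5, -0.4, -0.2]
grip_width: 0.043
grip_force: 0.0
```

```bash
python3 log.py; python3 - <<'E'
from h import *
from rig import *
T=np.load("T.npy");o=get_obs();Rt=goal(T,1.30+np.pi,.031)[1];print(delta(o,np.array([.4633,.0438,.2252]),Rt))
E
```

```text
15.525 [-0.129, 0.535, 2.204, 3.33, 0.213, 0.134] [0.4293, 0.0512, 0.2742]
(array([ 0.012, -0.01 ,  1.504]), array([-0.003, -0.001,  0.006]))
```

Call:
move_arm(commands=[[[0,0,0.4,0,0,0.006],[0.01,-0.01,0.8,0,0,0.006],[0.01,-0.01,1.15,0,0,0.006],[0.01,-0.01,1.5,0,0,0.006],[0.01,-0.01,1.5,0,0,0.006],[0.01,-0.01,1.5,0,0,0.006]]])

```text
time: 16.27
position: [0.4634, 0.0438, 0.2254]
tool_rot: [-0.5, 0.812, -0.206, 0.221]
ft_force: [0.3, -0.4, 0.1]
grip_width: 0.0432
grip_force: 0.0
```

Call:
move_arm(commands=[[[0,0,0,0,0,0],[0,0,0,0,0,0],[0,0,0,0,0,0],[0,0,0,0,0,0],[0,0,0,0,0,0]]], claw=1.0, squeeze=15)

```text
time: 16.9
position: [0.4632, 0.0439, 0.2253]
tool_rot: [-0.5, 0.812, -0.206, 0.221]
ft_force: [-0.5, 1.5, -0.2]
grip_width: 0.0122
grip_force: 15.0
```

```bash
python3 log.py; python3 - <<'E'
from h import *
from rig import *
T=np.load("T.npy");o=get_obs();Rt=goal(T,1.34+np.pi,.031)[1];print(delta(o,np.array([.4633,.0438,.2252]),Rt),o["ft_force"],o["moment"],o["grip_width"])
E
```

```text
16.9 [-0.137, 0.673, 2.147, 3.264, 0.293, 0.201] [0.4632, 0.0439, 0.2253]
(array([ 0.003, -0.001,  0.004]), array([-0.002, -0.001, -0.04 ])) [-0.46339681  1.54675222 -0.20738337] [0.42674367 0.55276282 0.06865154] 0.012202927630242104
```

Call:
move_arm(commands=[[[0,0,0,0,0,-0.02],[0,0,0,0,0,-0.04],[0,0,0,0,0,-0.04],[0,0,0,0,0,-0.04]]])

```text
time: 17.4
position: [0.4632, 0.0439, 0.2254]
tool_rot: [-0.516, 0.801, -0.21, 0.217]
ft_force: [-1.8, 2.9, 0.9]
grip_width: 0.0121
grip_force: 15.0
```

Call:
move_arm(commands=[[[0,0,0,0,0,0],[0,0,0,0,0,0],[0,0,0,0,0,0],[0,0,-0.4,0,0,0],[0,0,-1.0,0,0,0],[0,0,-1.6,0,0,0],[0,0,-1.6,0,0,0]]], claw=0.0)

```text
time: 18.27
position: [0.4262, 0.0513, 0.2793]
tool_rot: [-0.516, 0.801, -0.211, 0.218]
ft_force: [0.1, -0.6, 0.2]
grip_width: 0.0433
grip_force: 0.0
```

Call:
move_arm(commands=[[[-0.88,0.57,-0.22,-0.02,-0.06,-0.08],[-1.69,1.21,-0.5,-0.03,-0.11,-0.16],[-2.44,1.91,-0.83,-0.05,-0.17,-0.25],[-3.1,2.66,-1.22,-0.06,-0.22,-0.33],[-3.68,3.45,-1.65,-0.08,-0.28,-0.41],[-4.17,4.28,-2.12,-0.09,-0.33,-0.49],[-4.17,4.28,-2.12,-0.09,-0.33,-0.49]]])

```text
time: 19.15
position: [0.3141, 0.2801, 0.2723]
tool_rot: [0.732, -0.614, 0.133, -0.264]
ft_force: [1.3, -0.6, -0.4]
grip_width: 0.0437
grip_force: 0.0
```

```bash
python3 log.py; python3 - <<'E'
from h import *
from rig import *
ims=[camera("top") for _ in range(6)];c=ims[0];m=np.mean([i["pixels"].astype(float) for i in ims],0);g=m.mean(-1).astype(np.float32)
s=camera("scene")["pixels"]
cv2.imwrite("pics/w.png",cv2.convertScaleAbs(np.hstack([cv2.resize(m[204:259,264:324].astype(np.uint8),None,fx=8,fy=8,interpolation=cv2.INTER_CUBIC),cv2.resize(s[205:260,285:325],None,fx=8,fy=8,interpolation=cv2.INTER_CUBIC)]),alpha=1.0))
a=np.arange(.75,1.86,.01);T=dial(.594577,.01715,-.195)
old=np.load("top5.npz")["pixels"].astype(float).mean(-1).astype(np.float32)
for nm,G in(("old",old),("new",g)):
  for r in(.0265,.028,.0295,.031,.034,.038,.042):
    W=np.c_[r*np.cos(a),r*np.sin(a),0*a+.0075]@T[:3,:3].T+T[:3,3]
    uv=proj(c,W).astype(np.float32);v=cv2.remap(G,uv[:,:1],uv[:,1:],cv2.INTER_CUBIC).ravel()
    i=v[30:80].argmin()+30
    base=110;hm=(base+v[i])/2;l=i
    while l>0 and v[l]<hm:l-=1
    k=i
    while k<len(v)-1 and v[k]<hm:k+=1
    print(nm,r,"min %.0f at %.2f  half %.3f..%.3f mid %.3f"%(v[i],a[i],a[l],a[k],(a[l]+a[k])/2))
E
```

```text
19.15 [0.473, 0.534, 2.23, 3.313, 0.224, 0.118] [0.3141, 0.2801, 0.2723]
old 0.0265 min 59 at 1.23  half 1.060..1.610 mid 1.335
old 0.028 min 67 at 1.24  half 1.110..1.520 mid 1.315
old 0.0295 min 74 at 1.26  half 1.140..1.440 mid 1.290
old 0.031 min 80 at 1.28  half 1.160..1.430 mid 1.295
old 0.034 min 74 at 1.31  half 1.190..1.430 mid 1.310
old 0.038 min 59 at 1.33  half 1.200..1.440 mid 1.320
old 0.042 min 58 at 1.33  half 1.210..1.440 mid 1.325
new 0.0265 min 56 at 1.27  half 1.090..1.610 mid 1.350
new 0.028 min 65 at 1.31  half 1.130..1.560 mid 1.345
new 0.0295 min 75 at 1.33  half 1.160..1.510 mid 1.335
new 0.031 min 80 at 1.33  half 1.190..1.490 mid 1.340
new 0.034 min 74 at 1.32  half 1.200..1.450 mid 1.325
new 0.038 min 59 at 1.33  half 1.200..1.440 mid 1.320
new 0.042 min 59 at 1.32  half 1.210..1.440 mid 1.325
```

View pics/w.png

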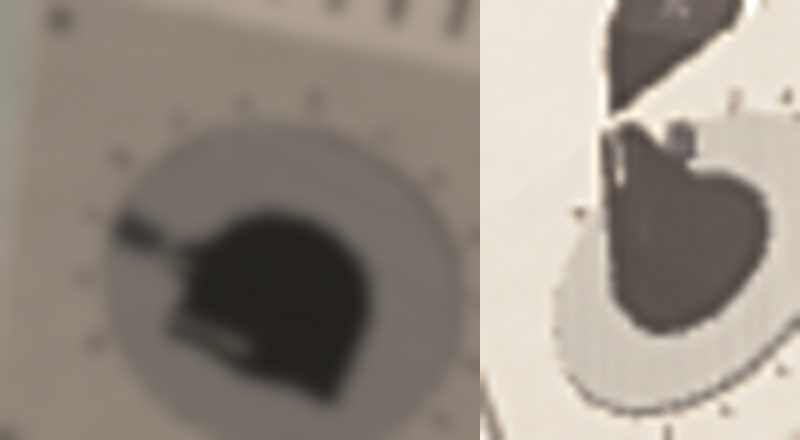

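The nose at about (180,250) now lines up with the mark at about (140,233). Both read near 1.32–1.33 rad, and the mark hasn't moved.

```bash
python3 -c "
from rig import *
print(hand_in())"
```

```text
the job is handed in; nothing more can be done
None
```

The knob's nose now stands at the raised mark, about 0–0.02 rad (roughly 1°) off in the final picture. The gripper has let go and is clear, the ring has not turned, nothing else was touched, and the job is handed in.

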